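Load the ink cartridge into the tag printer and clamp it home

TASK

Load the ink cartridge that lies beside the tag printer: stand it upright with its narrow nose down in the printer's open stall, then swing the clamp lever over it and press until the cartridge is fully home and the catch holds the lever shut. Do not disturb the glass ball, the stamp or the small card box.

Things in the scene. Friction and masses are not known exactly. Their poses are not given: they have to be found in the camera images.
- cartridge_mid (a point): Centre of the black ink cartridge, a block 90 mm long (its x axis, from nose to grip end), 54 mm wide (y) and 40 mm thick (z), 0.10 to 0.20 kg. Starts lying on a broad face, x level, this point 20 mm above the table. It can stand by itself on its nose. In the stall either way round fits (half a turn about x); nose up does not.
- cartridge_nose (a point): Middle of the cartridge's nose end, 45 mm from its centre along -x. The nose is the grey block that forms the last 12 mm of the length, centred, 44 mm (y) x 32 mm (z); everything behind it has the full 54 x 40 mm section. Standing on the nose, the cartridge's centre is 45 mm above the support.
- printer: The grey tag printer, fixed; origin under the stall's centre, on the table. x points level to the lever's hinge (roughly away from the robot), y to the left of that, z up. Housing x -70 to 88, y -99 to 54 mm, 44 mm high (key pod at y -50 to -90 mm: 60 mm high); a low tag tray reaches y = 88 mm, 21 mm high.
- stall (a point): Middle of the stall at the housing's top, 44 mm above the table; axes as printer. The cartridge goes in from above: x axis up, its y along this x, its z along this y, centred here with 1.5 mm clearance a side (mouths flared). Its nose enters a well on a sprung plate (3 N, 7 N pressed in): it first rests 8 mm proud, its centre 41 mm above this point.
- cartridge_home (a point): Where the cartridge's centre is when fully home, 33 mm above stall; axes as printer. Heights over the table: front wall of the stall (inner face x = -28.5 mm) 95 mm, rear wall (x = +28.5 mm) 115 mm, hinge ears (x 45 to 63 mm) 138 mm, low lips at y = +-21.5 mm 63 mm. So in the stall it can be held only across its 40 mm thickness, near its top.
- clamp_hinge (a point): Point on the lever's hinge axis (which runs along the printer's y), 54 mm along x from the stall's middle and 128 mm above the table. Axes as printer.
- clamp_handle (a point): Centre of the lever's handle, a black round bar 14 mm thick, 68 mm long, along the printer's y, at the free end of the 34 mm wide lever, 134 mm from the hinge axis. It may be hooked from behind, pressed, or pinched from above between fingers before and behind it (it turns between them). Shut: x = -80 mm, 134 mm above the table (centre).
- clamp (a joint): Lever angle, rad: 0 shut (level), 1.57 upright; starts 1.85 to 2.15, leaning back. Stiff: stays where left. Its pad, 54 mm from the hinge, meets the proud cartridge at about 0.16; from there the handle takes about 5 N downward. A sprung catch snaps over the lever's striker when it is pressed to 0.00 and holds it at about 0.01; let go before that, it springs up again.
- ball_mid (a point): Centre of the blue glass ball on its foot (64 mm across, 89 mm tall; this point 45 mm up). Leave alone.
- stamp_mid (a point): Centre of the wooden hand stamp (29 x 43 mm foot, 75 mm tall; this point 37 mm up). Leave alone.
- card_box_mid (a point): Centre of the small cream card box (51 x 65 x 36 mm; this point 18 mm up). Leave alone.
Mind the look-alikes: they are no part of the job. Leave any purple look-alike of the part that bears cartridge_mid alone.

How it is judged:
On the way:
1. the cartridge stands nose down in the stall with the clamp lever still up (horizontal distance between cartridge_mid and stall below 0.006 m and angle between cartridge_mid's own x axis and vertical below 0.12 rad and z of cartridge_mid in the frame of cartridge_home below 0.013 m and value of joint clamp above 0.3 rad), for 0.2 s.
At the end, for the whole second after the job is handed in: The cartridge stands nose down in the stall, within 4 mm of its centre, within 0.06 rad of upright and within 2.5 mm of fully home; the clamp lever is latched shut (below 0.03 rad) and stays so by itself (horizontal distance between cartridge_mid and stall below 0.004 m and angle between cartridge_mid's own x axis and vertical below 0.06 rad and z of cartridge_mid in the frame of cartridge_home below 0.0025 m and value of joint clamp below 0.03 rad); the robot touches nothing.
It fails at once if the glass ball, the stamp or the card box is moved more than 25 mm or knocked over (distance of any of ball_mid, stamp_mid, card_box_mid from where it was at the start of the episode above 0.025 m).
It also fails if it takes over 72 s, if anything falls off the work surface, if the arm or the gripper's body presses on something with over 40 N, if the wrist force passes 120 N, or if a joint passes its speed limit or range.

ROBOT

A 6-joint arm with a two-finger parallel gripper is mounted at the origin on a cart in front of the work surface, level with it; the furniture and walls round the work are solid. World frame = base frame: x ahead of the robot, y to its left, z up, the work surface at z = 0. Lengths are in m, angles in rad, forces in N, time in s.
With the tool pointing down it reaches from about 0.25 to 0.775 m from the base axis. Payload 4 kg.
Tool frame: the origin (TCP) lies midway between the tips of the shut fingers; the grasp point (between the pads) lies 19 mm behind it; z points along the fingers, y is the line along which they close (so a half turn about z gives the same grasp; the last joint's range is limited). The gripper opens to 85 mm and grips with 20 to 120 N. Pads are 22 mm wide; open, the fingers measure 114 mm over their backs; the gripper's body (76 mm by 85 mm) begins 54 mm behind the grasp point. The pads swing forward as they close: fully open they stand 13 mm farther back than shut.
Start: joints at [-1.347, 0.087, 1.371, -0, 1.684, -0.103], TCP at [0.177, -0.521, 0.231] pointing down, gripper open.
Joint ranges: [-3.1, 3.1], [-0.76, 2.03], [0.27, 2.55], [-1.08, 4.22], [0.17, 2.65], [-2.57, 2.57]. Speed limits (rad/s): [2.79, 2.79, 3.14, 3.14, 3.14, 3.14].

INTERFACE

Orientations are given as a unit quaternion [w, x, y, z].
In Python, from cell import movep, line_to, move_j, gripper_open, gripper_close, pause, inverse_kinematics, camera, calibration, PlanningError, sign_off, current_time, current_q, current_joint_velocities, current_joint_torque, current_ee_pos, current_tool_rot, current_ft_force, current_ft_torque, current_grip_width, current_finger_force gives the robot as it stands. Calls block until the motion is done:
- movep(position, orientation): joint-space move of the TCP to a pose.
- line_to(position, ori=None, rate=0.15): straight line of the TCP; ori=None keeps the orientation; rate is the mean speed in m/s.
- move_j(angles): joint-space move.
- gripper_open() and gripper_close(grasp_force=None): open the fingers fully, or close them until they stop; grasp_force is the grip in N (None keeps the last).
- pause(seconds).
- inverse_kinematics(position, orientation): joint angles nearest the present ones, or None.
- camera(name): name is "side" or "top"; returns the picture (400x640x3 uint8, red, green, blue); there is no depth.
- calibration(name): a dict with "mtx" (3x3 intrinsics, pixels), "rvec" (rotation vector, rad) and "tvec" (3), from world to camera coordinates, as OpenCV has them. Camera axes: x right, y down, z forward; pixel columns grow to the right and rows downward; lengths in m; the calibration is good to about 2 mm. A picture is of the moment at which its call begins. calibration takes no time and is no camera call.
A pose or a line that the arm cannot do raises PlanningError and nothing moves.
- sign_off(): hands the job in; it is judged then, once.
Readings, each from a call of its own:
- current_time(): time.
- current_q(): joint angles.
- current_joint_velocities(): joint speeds.
- current_joint_torque(): joint torques, N m.
- current_ee_pos(): TCP position.
- current_tool_rot(): TCP orientation.
- current_ft_force(): force on the tool from outside, world axes, zero at the start.
- current_ft_torque(): the same for the moment, N m.
- current_grip_width(): finger opening in m.
- current_finger_force(): force on a finger pad.
Only numpy, scipy, OpenCV 4.12 (cv2) and the standard library are available. Lean on these libraries where they do the work, as an engineer would, in place of code of your own. Each camera call takes 0.05 s, during which the arm holds its last target. There are 200 camera calls.

## Working session

There is one attempt and no reset: what is moved stays moved. The work goes in short steps, each a Python script; the robot and the scene stay as the last script left them, time stands still between calls to the robot, and variables do not carry over. Pictures are saved under pics/ and viewed, at most 10 in all, crops included, and the job is handed in when it is done.

```bash
mkdir -p pics; cat > h.py <<'E'
import numpy as np, cv2
from cell import *
def cal(n):
    c=calibration(n); return np.array(c["mtx"],float),cv2.Rodrigues(np.array(c["rvec"],float))[0],np.array(c["tvec"],float).ravel()
def ray(n,uv):
    K,R,t=cal(n); d=R.T@np.linalg.inv(K)@np.array([uv[0],uv[1],1.]); return -R.T@t,d
def onz(n,uv,z):
    o,d=ray(n,uv); return o+d*(z-o[2])/d[2]
def proj(n,p):
    K,R,t=cal(n); q=K@(R@np.asarray(p,float)+t); return q[:2]/q[2]
E
python3 - <<'E'
from h import *
for n in("side","top"):
    im=camera(n); cv2.imwrite(f"pics/{n}0.png",im[:,:,::-1]); np.save(n+"0.npy",im)
    K,R,t=cal(n); print(n,K.round(1).tolist(),(-R.T@t).round(3),R[2].round(2))
E
```

```text
side [[419.2, 0.0, 318.9], [0.0, 419.2, 197.4], [0.0, 0.0, 1.0]] [0.142 1.37  0.582] [ 0.32 -0.88 -0.36]
top [[393.3, 0.0, 321.1], [0.0, 393.3, 195.5], [0.0, 0.0, 1.0]] [0.339 0.273 1.303] [ 0.14 -0.02 -0.99]
```

View pics/top0.png

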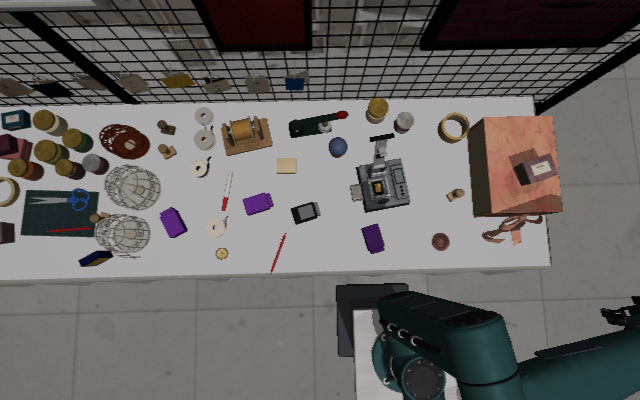

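View pics/side0.png

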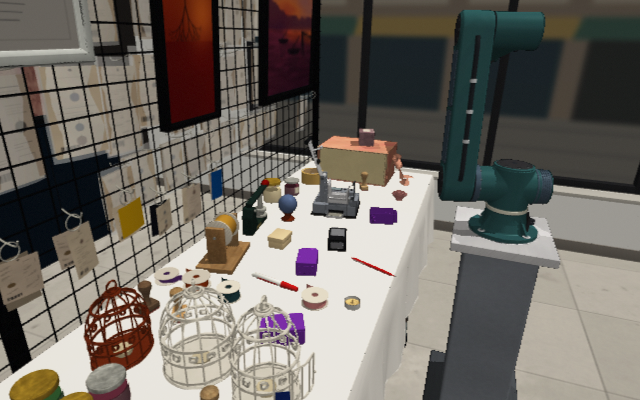

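The top view shows the printer at (385,187), the lever handle at (382,138), the ball at (338,147), the card box at (287,166) and the stamp at (457,195). Cartridge candidates are black (305,212), purple (258,204), purple (173,222) and purple (373,238). I choose the black one at (305,212) and check it in a crop.

```bash
python3 - <<'E'
from h import *
t=np.load("top0.npy");s=np.load("side0.npy")
a=cv2.resize(t[125:245,280:420],None,fx=4,fy=4,interpolation=cv2.INTER_CUBIC)
cv2.imwrite("pics/c1.png",a[:,:,::-1])
b=cv2.resize(s[130:260,270:410],None,fx=4,fy=4,interpolation=cv2.INTER_CUBIC)
cv2.imwrite("pics/c2.png",b[:,:,::-1])
# cartridge contour: dark or grey vs white table
sub=t[195:230,285:325].astype(int); m=(sub.min(2)<150).astype(np.uint8)
dk=(sub.max(2)<70).astype(np.uint8)
for mm in(m,dk):
    c=max(cv2.findContours(mm,0,1)[0],key=cv2.contourArea).reshape(-1,2)+[285,195]
    print(cv2.minAreaRect(c.astype(np.float32)),c.mean(0))
for n,uv,z in [("top",(305,212),.04),("top",(385,187),.05),("top",(378,187),.044),("top",(382,138),.2),("top",(338,147),.05),("top",(287,166),.036),("top",(457,195),.06),("top",(373,238),.04)]: print(uv,onz(n,uv,z).round(3))
E
```

```text
((305.3999938964844, 212.20001220703125), (17.708751678466797, 28.46049690246582), 71.56504821777344) [305.06097561 212.23170732]
((304.8000183105469, 212.39999389648438), (17.076295852661133, 25.298219680786133), 71.56504821777344) [304.32       212.77333333]
(305, 212) [0.464 0.307 0.04 ]
(385, 187) [0.538 0.047 0.05 ]
(378, 187) [0.54  0.068 0.044]
(382, 138) [0.658 0.075 0.2  ]
(338, 147) [0.674 0.194 0.05 ]
(287, 166) [0.618 0.363 0.036]
(457, 195) [ 0.505 -0.181  0.06 ]
(373, 238) [0.376 0.091 0.04 ]
```

View pics/c1.png

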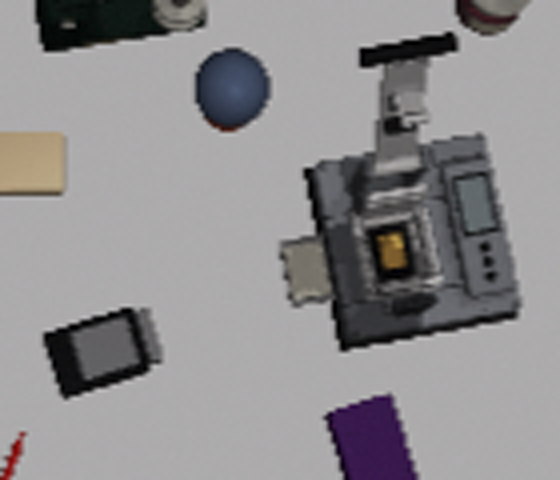

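View pics/c2.png

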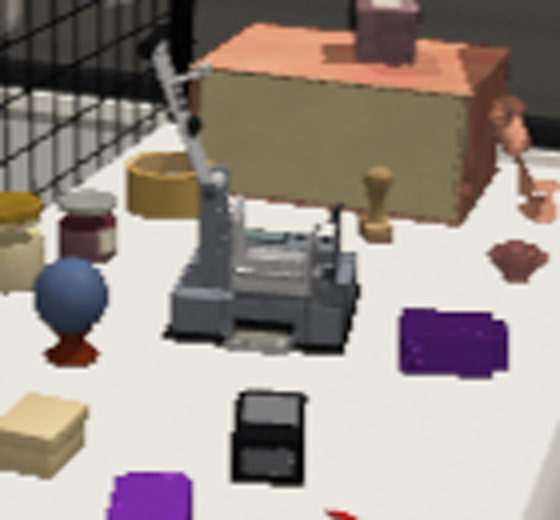

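The crop confirms the black cartridge with its grey label, at c1 (100,350), and its grey nose to the right at c1 (152,333). The printer corners at c1 are (343,350), (308,170), (484,135) and (520,318), with the gold plate at (391,250) and the handle from (362,57) to (457,42). I'll solve the printer and cartridge poses from these.

```bash
cat > est.py <<'E'
from h import *
from scipy.optimize import least_squares
px=lambda c,o:np.array([o[0]+(c[0]+.5)/4-.5,o[1]+(c[1]+.5)/4-.5])
T=(280,125);S=(270,130)
obs=[("top",(343,350),T,(-70,54,0)),("top",(520,318),T,(-70,-99,0)),("top",(308,170),T,(88,54,0)),("top",(484,135),T,(88,-99,44)),
("side",(165,337),S,(88,54,0)),("side",(345,352),S,(-70,54,0))]
def P(v,m): c,s=np.cos(v[2]),np.sin(v[2]); m=np.array(m,float)/1e3; return np.array([v[0]+c*m[0]-s*m[1],v[1]+s*m[0]+c*m[1],m[2]])
def H(th,y): return (54-134*np.cos(th)+6*np.sin(th),y,128+134*np.sin(th)+6*np.cos(th))
hob=[("top",(362,57),T,34),("top",(457,42),T,-34),("side",(155,47),S,0)]
def f(v): return np.concatenate([proj(n,P(v,m))-px(c,o) for n,c,o,m in obs]+[proj(n,P(v,H(v[3],y)))-px(c,o) for n,c,o,y in hob])
r=least_squares(f,[.54,.06,.17,2.],x_scale=[.01,.01,.1,.1],loss="soft_l1")
if __name__=="__main__":
    print(r.x.round(4));print(f(r.x).reshape(-1,2).round(2))
    t=np.load("top0.npy").astype(float)
    sub=t[170:205,365:395]; up=cv2.resize(sub,None,fx=8,fy=8,interpolation=cv2.INTER_CUBIC)
    g=((up[:,:,0]-up[:,:,2])>50).astype(np.uint8)
    c=max(cv2.findContours(g,0,1)[0],key=cv2.contourArea).reshape(-1,2).astype(np.float32); c=(c+.5)/8-.5+[365,170]
    rc=cv2.minAreaRect(c.astype(np.float32));print("gold",rc)
    M=np.array([onz("top",p,.040) for p in cv2.boxPoints(rc)]);cc,ss=np.cos(r.x[2]),np.sin(r.x[2])
    print(((M[:,:2]-r.x[:2])@np.array([[cc,-ss],[ss,cc]])*1e3).round(1))
    # cartridge: silhouette + corners
    sub=t[195:230,285:325];up=cv2.resize(sub,None,fx=8,fy=8,interpolation=cv2.INTER_CUBIC)
    m=(up.min(2)<130).astype(np.uint8);c=max(cv2.findContours(m,0,1)[0],key=cv2.contourArea).reshape(-1,2);c=((c+.5)/8-.5+[285,195]).astype(np.float32)
    rc=cv2.minAreaRect(c);print("cart",rc);B=np.array([onz("top",p,.03) for p in cv2.boxPoints(rc)]);print(B.round(4),B.mean(0).round(4))
    e=[B[1]-B[0],B[2]-B[1]];e=max(e,key=np.linalg.norm);print("len",[np.linalg.norm(B[1]-B[0]),np.linalg.norm(B[2]-B[1])],"dir",np.arctan2(e[1],e[0]))
E
python3 est.py
```

```text
[0.5382 0.0663 0.1605 1.9593]
[[-0.32  0.78]
 [ 0.2   0.36]
 [-0.95  0.05]
 [ 1.95 -2.39]
 [-0.21  0.62]
 [ 0.48  1.18]
 [-0.05  0.12]
 [ 0.2  -0.47]
 [-0.11 -1.96]]
gold ((377.71905517578125, 187.2788848876953), (8.384563446044922, 5.7961812019348145), 78.95905303955078)
[[ 15.3  11.4]
 [ 15.5  -7.6]
 [-12.1  -7.1]
 [-12.3  11.8]]
cart ((305.4290771484375, 212.20022583007812), (18.29606819152832, 28.26318359375), 72.25532531738281)
[[0.4805 0.3584 0.03  ]
 [0.5065 0.2702 0.03  ]
 [0.4491 0.2535 0.03  ]
 [0.4234 0.3412 0.03  ]] [0.4649 0.3058 0.03  ]
len [np.float64(0.09193961206352709), np.float64(0.059816280768166474)] dir -1.283150758993759
```

```bash
cat >> h.py <<'E'
from scipy.spatial.transform import Rotation as Rn
Z=np.array([0,0,1.])
def quat(z,y):
    z=z/np.linalg.norm(z); y=y-z*(y@z); y/=np.linalg.norm(y)
    q=Rn.from_matrix(np.c_[np.cross(y,z),y,z]).as_quat(); return [q[3],q[0],q[1],q[2]]
d2=lambda a:np.array([np.cos(a),np.sin(a),0.])
PR=np.array([.5382,.0663,0]);YAW=.1605
def pw(x,y,z): return PR+x*d2(YAW)+y*d2(YAW+np.pi/2)+z*Z
E
python3 - <<'E'
from h import *
C=np.array([.465,.306,0]);an=-1.283;n=d2(an)
for al in (0,.35,.7):
  for s in(1,-1):
    zt=-Z*np.cos(al)+n*np.sin(al); y=s*d2(an+np.pi/2)
    g=C-n*.015+Z*.024
    a=[inverse_kinematics(g+.022*zt-b*zt,quat(zt,y)) for b in (0,.1)]
    print("lie",al,s,[None if q is None else np.round(q,2).tolist() for q in a])
for al in (.35,.7):
  for s in (1,-1):
    ok=[]
    for ph in np.arange(-3.1,3.2,.2):
      n2=d2(ph); zt=-n2*np.cos(al)-Z*np.sin(al); y=s*d2(ph+np.pi/2)
      g=np.array([.42,.24,.062])
      q=[inverse_kinematics(g+.022*zt-b*zt,quat(zt,y)) for b in (0,.1)]
      if all(x is not None for x in q): ok.append((round(ph,1),np.round(q[0],1).tolist()))
    print("stand",al,s,ok)
for s in(1,-1): print("stall",[np.round(q,2) if (q:=inverse_kinematics(pw(0,0,z),quat(-Z,s*d2(YAW+np.pi/2)))) is not None else None for z in(.1,.25)])
for ph in np.arange(-1.5,1.6,.5): q=inverse_kinematics([.42,.24,.06],quat(-Z,d2(ph)));print("re",ph,q is not None and np.round(q,2))
for x,z in((.13,.235),(-.08,.145)): 
  for s in(1,-1):q=inverse_kinematics(pw(x,0,z),quat(-Z,s*d2(YAW+np.pi/2)));print("lev",x,q is not None and np.round(q,2))
E
```

```text
lie 0 1 [[0.51, 0.27, 1.64, -0.0, 1.24, 0.22], [0.51, 0.17, 1.54, -0.0, 1.43, 0.22]]
lie 0 -1 [None, None]
lie 0.35 1 [[0.68, 0.37, 1.54, -0.33, 1.38, 0.48], [0.73, 0.31, 1.41, -0.32, 1.57, 0.47]]
lie 0.35 -1 [None, None]
lie 0.7 1 [[0.81, 0.52, 1.44, -0.59, 1.57, 0.64], [0.89, 0.52, 1.28, -0.57, 1.76, 0.62]]
lie 0.7 -1 [[0.81, 0.52, 1.44, -0.59, 1.57, -2.5], [0.89, 0.52, 1.28, -0.57, 1.76, -2.53]]
stand 0.35 1 [(np.float64(-2.1), [-0.2, 0.0, 2.4, 1.5, 1.1, -0.8]), (np.float64(-1.9), [-0.3, 0.1, 2.3, 1.4, 1.3, -0.8]), (np.float64(-1.7), [-0.3, 0.2, 2.1, 1.2, 1.4, -0.8]), (np.float64(-1.5), [-0.2, 0.3, 2.0, 1.1, 1.5, -0.8]), (np.float64(-1.3), [-0.2, 0.4, 1.9, 1.0, 1.7, -0.8]), (np.float64(-1.1), [-0.1, 0.5, 1.7, 0.9, 1.8, -0.8]), (np.float64(-0.9), [-0.1, 0.6, 1.6, 0.8, 1.9, -0.9]), (np.float64(-0.7), [0.0, 0.6, 1.5, 0.7, 2.0, -0.9]), (np.float64(-0.5), [0.1, 0.7, 1.4, 0.6, 2.1, -1.0]), (np.float64(-0.3), [0.1, 0.8, 1.3, 0.5, 2.2, -1.1]), (np.float64(-0.1), [0.2, 0.8, 1.2, 0.4, 2.3, -1.2]), (np.float64(0.1), [0.3, 0.8, 1.1, 0.3, 2.4, -1.3]), (np.float64(0.3), [0.4, 0.9, 1.1, 0.1, 2.4
[... 4184 characters left out ...]
3,  1.58, -0.  ,  1.42, -1.71]), array([ 0.02,  0.07,  1.36, -0.  ,  1.72, -1.71])]
stall [array([ 0.02,  0.13,  1.58, -0.  ,  1.42,  1.43]), array([ 0.02,  0.07,  1.36, -0.  ,  1.72,  1.43])]
re -1.5 [ 0.4   0.04  1.77 -0.    1.33  1.9 ]
re -1.0 [ 0.4   0.04  1.77 -0.    1.33  1.4 ]
re -0.5 [ 0.4   0.04  1.77 -0.    1.33  0.9 ]
re 0.0 [ 0.4   0.04  1.77 -0.    1.33  0.4 ]
re 0.5 [ 0.4   0.04  1.77 -0.    1.33 -0.1 ]
re 1.0 [ 0.4   0.04  1.77 -0.    1.33 -0.6 ]
re 1.5 [ 0.4   0.04  1.77 -0.    1.33 -1.1 ]
lev 0.13 [ 0.05  0.36  1.03 -0.    1.75 -1.69]
lev 0.13 [ 0.05  0.36  1.03 -0.    1.75  1.46]
lev -0.08 [-0.01 -0.08  1.71 -0.    1.51 -1.74]
lev -0.08 [-0.01 -0.08  1.71 -0.    1.51  1.4 ]
```

```bash
cat >> h.py <<'E'
C0=np.array([.465,.306,.02]);AN=-1.283;AL=.5;PH=YAW-np.pi/2
N0=d2(AN);ZT=-Z*np.cos(AL)+N0*np.sin(AL)
G0=C0-N0*.018+Z*.006; TCP0=G0+.022*ZT; Q0=quat(ZT,d2(AN+np.pi/2))
# stand: cart frame axes (x=-n, z=up) -> (x=up, z=n2)
N2=d2(PH);ZT2=-N2*np.cos(AL)-Z*np.sin(AL);Q2=quat(ZT2,d2(PH+np.pi/2))
def standtcp(c):  # c: standing centre
    r=TCP0-C0; return c+N2*(r@Z)+Z*(-(r@N0))+d2(PH+np.pi/2)*(r@d2(AN+np.pi/2))
E
python3 - <<'E'
from h import *
q=inverse_kinematics([.40,.15,.32],quat(-Z,d2(AN+np.pi/2)));move_j(q);print(current_time())
movep(TCP0-.08*ZT,Q0);line_to(TCP0,rate=.1)
print(current_ft_force())
gripper_close(40);print(current_grip_width(),current_finger_force(),current_ft_force(),current_time())
line_to(TCP0+Z*.13);print(current_grip_width(),current_ft_force(),current_time())
im=camera("side");cv2.imwrite("pics/s1.png",cv2.resize(im[120:320,220:480],None,fx=3,fy=3)[:,:,::-1])
E
```

```text
2.625
[-0.00280647 -0.35313048 -0.79590728]
0.05355543326761935 43.542110323905945 [-0.16704951  0.94643718  1.8190706 ] 5.2
0.0536016741445322 [-1.51119348  0.52050658 -1.44368711] 6.2167
```

View pics/s1.png

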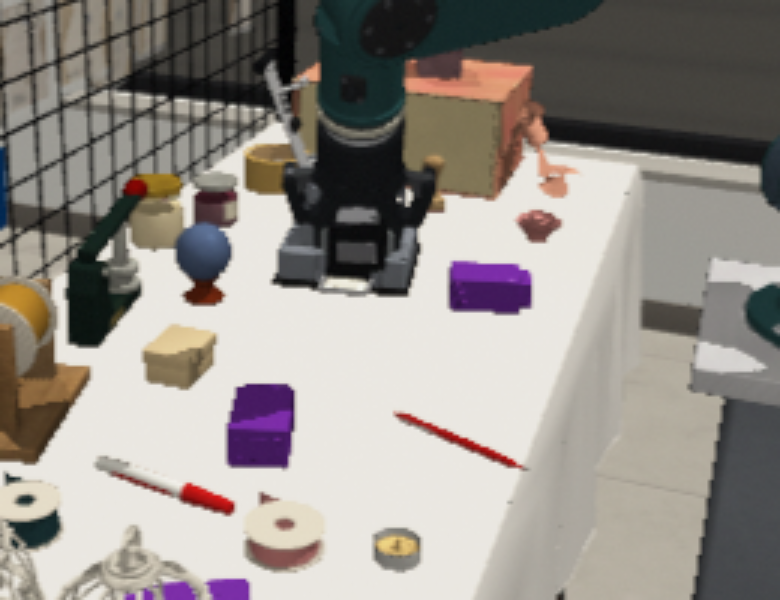

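The cartridge is held, seen at crop (355,240), with a grip width of 53.6 mm. Next I stand it on its nose.

```bash
python3 - <<'E'
from h import *
S=np.array([.43,.30,.047])
movep(standtcp(S+Z*.1),Q2);line_to(standtcp(S+Z*.012),rate=.15)
f0=np.array(current_ft_force());z=.012
while z>-.006:
    z-=.002; line_to(standtcp(S+Z*z),rate=.03)
    f=np.array(current_ft_force())-f0
    if f[2]>2.5: break
print("contact z",z,f,current_time())
gripper_open();line_to(np.array(current_ee_pos())-.09*ZT2,rate=.2)
print(current_time())
for n in("side","top"):
    im=camera(n);np.save(n+"1.npy",im)
p=proj("side",S).astype(int);s=np.load("side1.npy");t=np.load("top1.npy");q=proj("top",S).astype(int)
a=[cv2.resize(i[c[1]-45:c[1]+45,c[0]-45:c[0]+45],(400,400),interpolation=2) for i,c in((s,p),(t,q))]
cv2.imwrite("pics/s2.png",np.hstack(a)[:,:,::-1]);print(p,q)
E
```

```text
contact z 0.0 [-0.30493592 -0.67651099  4.17455185] 9.825
10.85
[349 230] [307 222]
```

View pics/s2.png

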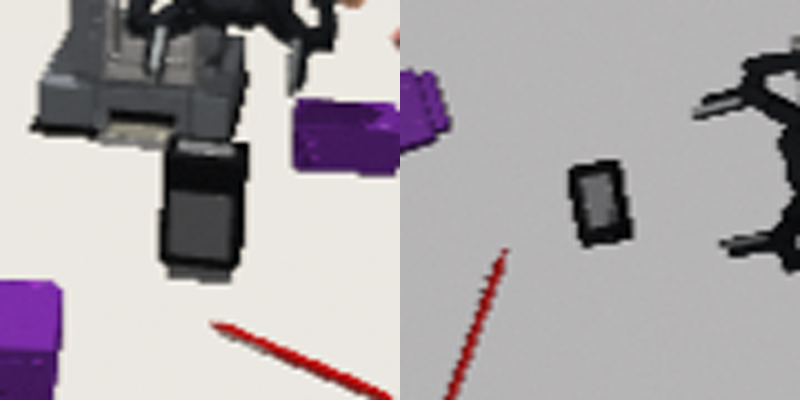

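The cartridge stands upright on its nose: the left half shows it at (205,210) with the grey nose down, the right half shows its top at (600,203). I measure its top face and regrasp across the thickness.

```bash
python3 - <<'E'
from h import *
t=np.load("top1.npy").astype(float)
x0,y0=292,202
up=cv2.resize(t[y0:y0+40,x0:x0+34],None,fx=8,fy=8,interpolation=cv2.INTER_CUBIC)
g=((up.max(2)<125)&(up.max(2)-up.min(2)<50)).astype(np.uint8)
c=max(cv2.findContours(g,0,1)[0],key=cv2.contourArea).reshape(-1,2);c=((c+.5)/8-.5+[x0,y0]).astype(np.float32)
M=np.array([onz("top",p,.09)[:2] for p in c],np.float32)*1000
r=cv2.minAreaRect(M);print("outline",r)
up=up-0;l=((up.min(2)>70)&(up.max(2)<135)).astype(np.uint8)
k=cv2.findContours(cv2.bitwise_and(l,cv2.erode(cv2.drawContours(np.zeros_like(g),[((c-[x0,y0]+.5)*8-.5).astype(int)],-1,1,-1),np.ones((17,17)))),0,1)[0]
k=max(k,key=cv2.contourArea).reshape(-1,2);k=((k+.5)/8-.5+[x0,y0]).astype(np.float32)
print("label",cv2.minAreaRect(np.array([onz("top",p,.09)[:2] for p in k],np.float32)*1000))
print("expected yaw deg",np.degrees(YAW))
E
```

```text
outline ((427.6177673339844, 301.921875), (60.227508544921875, 42.15242385864258), 8.95771312713623)
label ((429.5716552734375, 302.3077697753906), (35.35918045043945, 21.08795928955078), 7.898821830749512)
expected yaw deg 9.195972611849713
```

```bash
python3 - <<'E'
from h import *
Y=d2(YAW+np.pi/2); Qv=quat(-Z,-Y)
c=np.array([.430,.3018,0])
q=inverse_kinematics(c+Z*.2,Qv)
print(np.round(q,2)); move_j(q); line_to(c+Z*.11,rate=.2);line_to(c+Z*.050,rate=.1)
print(np.round(current_ft_force(),2))
gripper_close(40);print(current_grip_width(),np.round(current_ft_force(),2),current_time())
line_to(c+Z*.20,rate=.2)
tgt=PR+.001*d2(YAW)+.0012*Y
line_to(tgt+Z*.20,rate=.2);pause(.2)
print(np.round(current_q(),2),np.round(current_ft_force(),2),np.round(current_ft_torque(),2),current_grip_width(),current_time())
for n in("side","top"):
    im=camera(n);np.save(n+"2.npy",im)
p=proj("side",tgt+Z*.15).astype(int);s=np.load("side2.npy");t=np.load("top2.npy");q=proj("top",tgt+Z*.1).astype(int)
a=[cv2.resize(i[c[1]-45:c[1]+45,c[0]-45:c[0]+45],(400,400),interpolation=2) for i,c in((s,p),(t,q))]
cv2.imwrite("pics/s3.png",np.hstack(a)[:,:,::-1]);print(p,q)
E
```

```text
[ 0.5   0.04  1.48 -0.    1.62  1.91]
[ 0.35 -0.73  0.05]
0.039591329743910025 [ 0.88 -0.61  2.24] 14.9583
[0.02 0.08 1.44 0.   1.62 1.43] [ 0.37 -0.56 -0.9 ] [ 0.04 -0.01 -0.01] 0.039499078815036885 17.5
[339 170] [381 184]
```

View pics/s3.png

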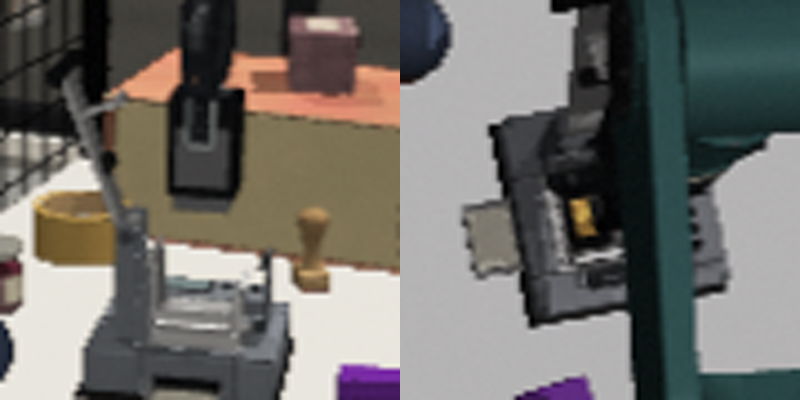

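The side half shows the cartridge upright, nose down at (205,205), above the stall, which spans columns 155 to 265. I lower it with force feedback.

```bash
cat > ins.py <<'E'
from h import *
import sys
Y=d2(YAW+np.pi/2);X=d2(YAW)
def go(z,off):
    line_to(PR+off[0]*X+off[1]*Y+Z*z,rate=.03 if z<.15 else .1)
off=np.array([.001,.0012]);f0=np.array([.37,-.56,-.9])
go(.142,off);z=.142
for i in range(60):
    z-=.002; go(z,off); pause(.05)
    f=np.array(current_ft_force())-f0; fx,fy=f@X,f@Y
    if abs(fx)+abs(fy)+abs(f[2])>3: print(round(z,4),off.round(4),"f",round(fx,1),round(fy,1),round(f[2],1),np.round(current_ft_torque(),2))
    if f[2]>14: print("high fz");break
    for k,v in enumerate((fx,fy)):
        if abs(v)>2: off[k]+=np.sign(v)*min(.001,.0002*abs(v))
    if z<.0885: break
print(z,off,np.round(current_ee_pos(),4),current_grip_width(),current_time())
E
python3 ins.py
```

```text
0.114 [0.001  0.0012] f -0.9 1.3 -1.1 [ 0.01  0.   -0.01]
0.08799999999999994 [0.001  0.0012] [0.5394 0.0677 0.0885] 0.03929036440750791 27.7833
```

```bash
python3 - <<'E'
from h import *
print(np.round(current_ft_force(),2))
s=camera("side");p=proj("side",PR+Z*.11).astype(int)
cv2.imwrite("pics/s4.png",cv2.resize(s[p[1]-40:p[1]+40,p[0]-50:p[0]+50],(750,600),interpolation=2)[:,:,::-1])
E
```

```text
[ 0.22 -0.77  1.45]
```

View pics/s4.png

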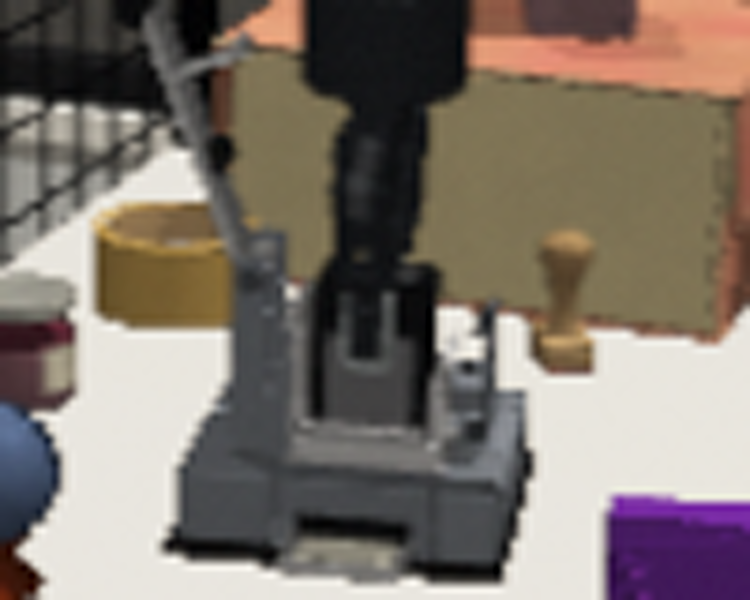

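The cartridge is seated in the stall at (370,350), upright between the walls. I release it and hook the lever.

```bash
cat >> h.py <<'E'
QV=quat(-Z,-d2(YAW+np.pi/2))
def Hd(th): return .054-.134*np.cos(th)+.006*np.sin(th), .128+.134*np.sin(th)+.006*np.cos(th)
E
python3 - <<'E'
from h import *
gripper_open();line_to(np.array(current_ee_pos())+Z*.06,rate=.15)
line_to(pw(0,0,.29),rate=.3);gripper_close(20)
line_to(pw(.145,0,.30),rate=.25);line_to(pw(.145,0,.236),rate=.15)
print(current_time(),np.round(current_ft_force(),1))
for th in(1.96,1.8,1.6,1.4,1.2,1.05,.9):
    x,z=Hd(th);line_to(pw(x+.018,0,z-(.013 if th>1.1 else .009)),rate=.1)
    print(th,np.round(current_ft_force(),1))
x,z=Hd(.9);line_to(pw(x+.022,0,z+.03),rate=.2)
print(current_time())
s=camera("side");p=proj("side",PR+Z*.12).astype(int)
cv2.imwrite("pics/s5.png",cv2.resize(s[p[1]-50:p[1]+50,p[0]-60:p[0]+60],(720,600),interpolation=2)[:,:,::-1])
E
```

```text
31.6 [-0.4  0.3  0.7]
1.96 [-0.   0.3  0.3]
1.8 [-0.   0.  -0.1]
1.6 [-0.  -0.   0.5]
1.4 [ 0.4 -0.   0.2]
1.2 [0.3 0.  0.3]
1.05 [-1.   0.2 -0.3]
0.9 [ 0.8 -0.9  0.2]
34.575
```

View pics/s5.png

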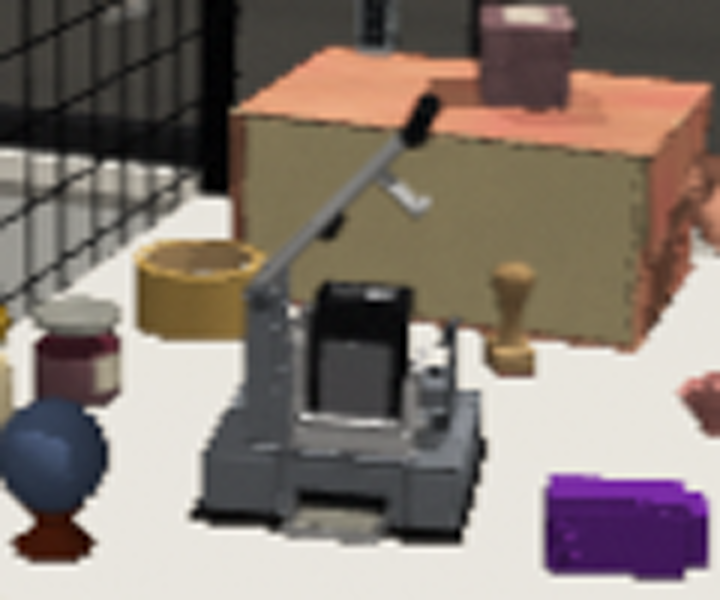

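The lever is now forward at about 0.8 rad with its handle at (425,115), and the cartridge is in place at (360,345). I press it shut.

```bash
python3 - <<'E'
from h import *
x,z=Hd(.9);line_to(pw(x,0,z+.03),rate=.15)
f0=np.array(current_ft_force())
for th in(.9,.7,.5,.35,.22,.15):
    x,z=Hd(th);line_to(pw(x,0,z+.007),rate=.1)
    print(th,np.round(np.array(current_ft_force())-f0,1))
for th in np.arange(.12,-.051,-.01):
    x,z=Hd(th);line_to(pw(x,0,z+.007),rate=.04);pause(.03)
    f=np.array(current_ft_force())-f0;print(round(th,2),np.round(f,1),round(current_ee_pos()[2],4))
    if f[2]>28 and th<.03: break
pause(.2);x,z=Hd(0);line_to(pw(x,0,.20),rate=.15);line_to(pw(x-.03,0,.32),rate=.25);print(current_time(),np.round(np.array(current_ft_force())-f0,1))
s=camera("side");np.save("side5.npy",s);p=proj("side",PR+Z*.12).astype(int)
cv2.imwrite("pics/s6.png",cv2.resize(s[p[1]-50:p[1]+50,p[0]-60:p[0]+60],(720,600),interpolation=2)[:,:,::-1])
E
```

```text
0.9 [ 1.   0.7 -0.1]
0.7 [ 0.4 -0.6 -1.2]
0.5 [ 0.6 -0.3 -0.7]
0.35 [ 0.6 -0.6 -0.5]
0.22 [-0.6 -0.3  0.2]
0.15 [ 0.5 -0.  -0.6]
0.12 [-0.9 -0.9  1.6] 0.1577
0.11 [-2.3 -0.6  4.4] 0.1566
0.1 [-2.   0.4  5.6] 0.1555
0.09 [-2.  -0.3  6.2] 0.1544
0.08 [-2.2  0.9  6.8] 0.1531
0.07 [-2.1 -0.7  3. ] 0.1507
0.06 [-0.6 -0.5  2.4] 0.1486
0.05 [-0.8 -0.9  1.1] 0.1473
0.04 [ 0.2 -0.1 -0.7] 0.146
0.03 [-0.1  0.  -0.8] 0.1447
0.02 [ 0.6 -0.6 -1.6] 0.1434
0.01 [ 1.7 -0.3 -0.6] 0.1425
0.0 [0.7 0.8 1.3] 0.1412
-0.01 [-0.4  0.1  4.1] 0.1405
-0.02 [-1.9 -1.   7.3] 0.14
-0.03 [-3.8  0.4 11.8] 0.1397
-0.04 [-6.2 -0.6 16.6] 0.1394
-0.05 [-8.3 -1.1 20.5] 0.1391
43.6 [ 0.6  0.2 -1.9]
```

View pics/s6.png

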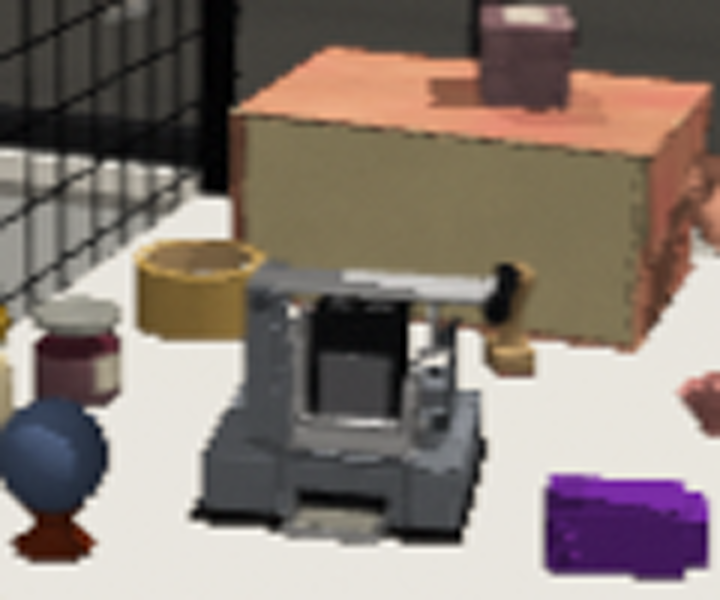

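The lever appears level, with its handle at (505,293), over the cartridge. I check the handle pixel against predicted shut angles before handing in.

```bash
python3 - <<'E'
from h import *
p=proj("side",PR+Z*.12).astype(int)
for th in(0,.03,.06,.1):
    x,z=Hd(th);print(th,(proj("side",pw(x,0,z))-p+[60,50])*6)
s=np.load("side5.npy")[p[1]-50:p[1]+50,p[0]-60:p[0]+60];up=cv2.resize(s,(720,600),interpolation=2)
m=(up[240:340,470:540].max(2)<70);v,u=np.nonzero(m);print(u.mean()+470,v.mean()+240,v.min()+240,v.max()+240)
pause(1);s2=camera("side");print(np.abs(s2[p[1]-10:p[1]+10,p[0]-30:p[0]+40].astype(int)-np.load("side5.npy")[p[1]-10:p[1]+10,p[0]-30:p[0]+40]).max())
x,z=Hd(.6);a=np.load("side5.npy");print(current_time())
E
```

```text
0 [504.04259679 290.95648814]
0.03 [504.01183104 284.14804876]
0.06 [503.76607527 277.32491347]
0.1 [503.10330395 268.21571537]
502.2689701897019 296.6646341463415 264 326
51
44.7
```

```bash
python3 - <<'E'
from h import *
p=proj("side",PR+Z*.12).astype(int);a=np.load("side5.npy").astype(int)
s=camera("side");d=np.abs(s.astype(int)-a).max(2)[p[1]-50:p[1]+50,p[0]-60:p[0]+60]
v,u=np.nonzero(d>20);print(list(zip(u*6,v*6))[:20])
up=cv2.resize(s[p[1]-50:p[1]+50,p[0]-60:p[0]+60],(720,600),interpolation=2)
v,u=np.nonzero(up[240:340,470:540].max(2)<70);print(u.mean()+470,v.mean()+240)
E
```

```text
[(np.int64(336), np.int64(276)), (np.int64(342), np.int64(276)), (np.int64(372), np.int64(282)), (np.int64(378), np.int64(282)), (np.int64(408), np.int64(288)), (np.int64(414), np.int64(288)), (np.int64(60), np.int64(438)), (np.int64(330), np.int64(456)), (np.int64(336), np.int64(456))]
502.22169491525426 296.6393220338983
```

The handle has not moved (only a few edge pixels differ), so the lever is latched. Handing in.

```bash
python3 -c "
from cell import *
print(sign_off())"
```

```text
the job is handed in; nothing more can be done
None
```

The job is handed in after about 45 s of robot time: the cartridge stands nose down in the stall and the lever reads level and stays shut in the camera. The simulator returned no verdict; the arm never went near the glass ball, stamp or card box, but I did not re-measure them.

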